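Tighten the magnifier's lock ring with a pin spanner

TASK

The lock ring that holds the glass of the stand magnifier is loose. Take the two-pronged pin spanner from its wooden stand, seat both prongs well down in the ring's two holes before turning anything, then turn the ring clockwise (seen from above) until it comes to its stop without forcing it or pressing hard, then put the spanner back upright and fully down in its stand and let go. Touch the magnifier only with the spanner, and leave the grey box and the tweezers where they lie.

Things in the scene. Friction and masses are not known exactly. Their poses are not given: they have to be found in the camera images.
- ring_face (a point): Centre of the lock ring's flat top face, on its vertical turning axis. Aluminium ring, 68 mm outside, 32 mm inside diameter, 8 mm thick, glass in its middle 4 mm lower. Two round holes, 8.4 mm wide and 8 mm deep, mouths slightly bevelled, lie opposite each other 25 mm from the centre. Axes are the fixed magnifier's (z up, x to its lug), NOT those of the holes.
- magnifier: Stand magnifier, bolted down, ring included: black drum 82 mm wide on three posts and a 92 mm round steel foot; a small black lug on the drum's side marks +x. Origin: centre of the foot's underside, 58 mm below ring_face. Its mount stands no push above 40 N.
- ring (a joint): Turn of the lock ring in rad, growing clockwise seen from above: 0.15 to 0.4 at the start, hard stop at 1.0; turning takes 0.2 N m. It does not tell where the holes point: their line starts anywhere within 0.45 rad either side of ring_face's x axis and must be seen or felt: prong tips slid round on the face under about 5 N drop in, and so light a slide does not turn the ring.
- spanner_grip (a point): Centre of the spanner's handle, half-way up. Steel, 0.12 to 0.24 kg: upright flat handle 24 mm (x) by 14 mm (y) by 64 mm tall on a cross-bar 66 mm (x) by 16 mm (y) by 12 mm high, two prongs pointing down. Below this point: cross-bar's top 32 mm, its underside 44 mm, prong tips 54 mm. x runs along the cross-bar, z up. The same when turned half a turn.
- spanner: The same spanner; this origin is midway between the two prong tips, 54 mm below spanner_grip. Prongs are round, 6 mm thick, 10 mm long, tips bevelled, 25 mm either side of the middle along x.
- prong_a (a point): Tip centre of the prong on the spanner's +x side.
- prong_b (a point): Tip centre of the prong on the spanner's -x side.
- stand: The spanner's wooden stand, fixed: open trough, inside 74 mm (x) by 24 mm (y), walls 5 mm thick and 28 mm tall. A 36 mm long block in its middle, 20 mm tall, carries the cross-bar; the prongs hang free beside it. Origin: centre of the underside, z up, x along the trough. With the spanner home, cross-bar along x, spanner_grip is 64 mm above this origin.
- latch_box: Bystander: small closed grey plastic box with a snap latch, 46 by 66 by 28 mm, loose on the mat; origin at the centre of its underside.
- tweezers: Bystander: steel tweezers, about 125 mm long (x), 10 mm wide, 6 mm high, loose on the mat; origin at the middle of their underside.
Not all that is in view belongs to the job. Of the things that look like the spanner, the middle-sized one is meant.

How it is judged:
By the outcome, as a careful person would: the job done as asked, in the order asked, and still so for the second after the job is handed in, with the robot touching nothing.
It also fails if it takes over 72 s, if anything falls off the work surface, if the arm or the gripper's body presses on something with over 40 N, if the wrist force passes 120 N, or if a joint passes its speed limit or range.

ROBOT

A 6-joint arm with a two-finger parallel gripper is mounted at the origin on the work surface. World frame = base frame: x ahead of the robot, y to its left, z up, the work surface at z = 0. Lengths are in m, angles in rad, forces in N, time in s.
With the tool pointing down it reaches from about 0.35 to 0.975 m from the base axis. Payload 4.9 kg.
Tool frame: the origin (TCP) lies midway between the tips of the shut fingers; the grasp point (between the pads) lies 19 mm behind it; z points along the fingers, y is the direction in which the jaws open and shut (so a half turn about z gives the same grasp; the last joint's range is limited). The gripper opens to 85 mm and grips with 20 to 120 N. Pads are 22 mm wide; open, the fingers measure 114 mm over their backs; the gripper's body (76 mm by 85 mm) begins 54 mm behind the grasp point. The pads swing forward as they close: fully open they stand 13 mm farther back than shut.
Start: joints at [-1.238, 0.053, 1.613, -0, 1.476, -0.119], TCP at [0.273, -0.562, 0.231] pointing down, gripper open.
Joint ranges: [-3.01, 3.01], [-1.01, 2.22], [0.06, 2.58], [-1.02, 4.17], [0.09, 2.62], [-3.14, 3.14]. Speed limits (rad/s): [2.57, 2.57, 3.14, 3.14, 3.14, 3.14].

INTERFACE

Orientations are given as a rotation vector (axis times angle).
In Python, from station import ctrl gives the robot as it stands.
- The arm moves only by the shell command python3 -m jog 'ROWS' [FORCE]. ROWS is JSON, one flat list of numbers, 7 for each row, row after row: the opening, from 0 (shut) to 1 (fully open), then the shift along the tool's x, y, z in m, then the turn, a rotation vector about the tool's x, y, z in degrees. A call has 1 to 10 rows; each row shifts and turns the commanded pose from where the row before left it, along the tool's axes as they then stand; what a row does not reach is not made up. A row lasts 1/8 s, in which the tool goes at most 62.5 mm and 10.7 degrees, less where a joint would pass 70% of its speed; a pose out of reach is approached as far as the arm can. A call with a gripper value outside its range is refused whole. The fingers move at their own pace and stop on an object; FORCE is the grip in N (left out, the last holds). Time passes only in rows, so rows that do not move let the fingers close. It gives the time, the measured TCP pose, the force and the opening at its end, in the units of the state.
- ctrl.get_obs(): the state, without advancing time (a new reading comes with each control period).
- ctrl.get_image(name): name is "side" or "top" or "wrist"; returns a dict with "image" (384x512x3 uint8, blue, green, red), "camera_matrix" (3x3 intrinsics, pixels), "dist_coeffs" ([k1, k2, p1, p2, k3] as OpenCV has them; the pictures are not rectified), "rvec" (rotation vector, rad) and "tvec" (3), from world to camera coordinates, as OpenCV has them; the wrist camera has in their place "mount" (4x4, takes a point from camera to tool coordinates, whose origin is the TCP and whose axes are the flange's). Camera axes: x right, y down, z forward; pixel columns grow to the right and rows downward; lengths in m; the calibration is good to about 2 mm. A picture is of the moment at which its call begins: read the wrist's pose just before it. There is no depth.
- ctrl.finish_job(): hands the job in, once; it reports no verdict.
Trained networks look in a picture, given as the dict that the camera call returned (one of the last four; its "shot" number tells which), for a name from the list of things; names that differ only in an ending like _2 or _b are one class to them, and where a whole thing is asked for, a point or a joint stands for the part that bears it (a point fixed in the world has none). Each returns a list of dicts, best first, with "p" (0 to 1); they miss things now and then, are a little off and sometimes report something else, mostly with a low value. They report only what shows in the picture. A call takes as long as a camera call. They do not tell look-alikes from the thing itself.
- ctrl.boxes_of(target, picture): "box" ([centre column, centre row, width, height] in pixels, round what is visible of it).
The state is a dict: "t": time; "q": joint angles; "dq": joint speeds; "effort": joint torques, N m; "tool_pos": TCP position; "tool_rot": TCP orientation; "contact_force": force on the tool from outside, world axes, zero at the start; "wrist_torque": the same for the moment, N m; "opening": finger opening in m.
Only numpy, scipy, OpenCV 4.12 (cv2) and the standard library are available. Lean on these libraries where they do the work, as an engineer would, in place of code of your own. Each camera call takes 0.05 s, during which the arm holds its last target. There are 200 camera calls.

## Working session

There is one attempt and no reset: what is moved stays moved. The work goes in short steps, Python scripts to look and compute and a shell command to move; the robot and the scene stay as the last step left them, time stands still between calls to the robot, and variables do not carry over. Pictures are saved under pics/ and viewed, about 8 in all and at most 12, crops included, and the job is handed in when it is done.

```bash
ls; mkdir -p pics; cat > h.py <<'E'
import numpy as np, cv2
from station import ctrl
from scipy.spatial.transform import Rotation as R
def snap(n,f):
    o=ctrl.get_obs(); p=ctrl.get_image(n); cv2.imwrite('pics/'+f,p['image']); 
    np.savez('pics/'+f[:-4]+'.npz',**{k:v for k,v in p.items()},tp=o['tool_pos'],tr=o['tool_rot'])
    return p,o
def cam(p,o=None):
    """world->cam R,t"""
    if 'mount' in p:
        T=np.eye(4);T[:3,:3]=R.from_rotvec(o['tool_rot']).as_matrix();T[:3,3]=o['tool_pos']
        M=np.linalg.inv(T@np.array(p['mount']));return M[:3,:3],M[:3,3]
    return cv2.Rodrigues(np.array(p['rvec'],float))[0],np.array(p['tvec'],float).ravel()
def ray(p,uv,z,o=None):
    Rm,t=cam(p,o)
    u=cv2.undistortPoints(np.array(uv,float).reshape(-1,1,2),np.array(p['camera_matrix']),np.array(p['dist_coeffs'])).reshape(-1,2)
    d=np.c_[u,np.ones(len(u))]@Rm; c=-Rm.T@t
    return c+d*((z-c[2])/d[:,2])[:,None]
def proj(p,X,o=None):
    Rm,t=cam(p,o)
    return cv2.projectPoints(np.array(X,float).reshape(-1,3),cv2.Rodrigues(Rm)[0],t,np.array(p['camera_matrix']),np.array(p['dist_coeffs']))[0].reshape(-1,2)
E
python3 - <<'E'
from h import *
for n in ('top','side'):
    p,o=snap(n,n+'0.png')
    for t in ('spanner','stand','magnifier','ring','latch_box','tweezers'):
        for b in ctrl.boxes_of(t,p)[:5]: print(n,t,np.round(b['box']),round(b['p'],2))
print(o)
E
```

```text
pics
top spanner [139. 255.  38.  48.] 0.67
top spanner [225. 154.   9.  24.] 0.58
top spanner [190. 159.  14.  19.] 0.48
top stand [224. 154.  10.  27.] 0.73
top stand [227. 154.  17.  37.] 0.61
top magnifier [333. 172.  32.  35.] 0.66
top ring [333. 170.  29.  28.] 0.98
top ring [226. 153.   6.  24.] 0.72
top latch_box [308. 113.  32.  30.] 0.87
side spanner [200. 205.  28.  36.] 0.83
side spanner [285. 326.  70.  44.] 0.72
side spanner [191. 246.  27.  18.] 0.6
side stand [200. 221.  36.  20.] 0.87
side magnifier [259. 167.  32.  35.] 0.63
side ring [261. 160.  22.  14.] 0.7
side latch_box [198. 170.  24.  16.] 0.71
side latch_box [198. 205.  25.  32.] 0.23
side tweezers [259. 167.  35.  33.] 0.73
{'t': 0.35, 'q': array([-1.23800719e+00,  5.28435248e-02,  1.61323210e+00,  1.28266904e-05,
        1.47599052e+00, -1.19026501e-01]), 'dq': array([-2.68123321e-04, -5.61720667e-04, -2.61979435e-03,  7.79535829e-04,
       -1.49315853e-06, -1.38814184e-04]), 'effort': array([-3.25471428e-04, -3.93030775e+01, -3.69747126e+01, -1.37509828e-04,
        3.13257675e-03, -3.86391446e-05]), 'tool_pos': array([ 0.27281109, -0.56213871,  0.23101592]), 'tool_rot': array([-3.06130872e+00, -7.03581512e-01,  5.93911430e-05]), 'contact_force': array([-0.09750724, -0.52369593,  0.53417513]), 'wrist_torque': array([0.00924289, 0.0080851 , 0.00841253]), 'opening': 0.08545215200642611}
```

View pics/top0.png

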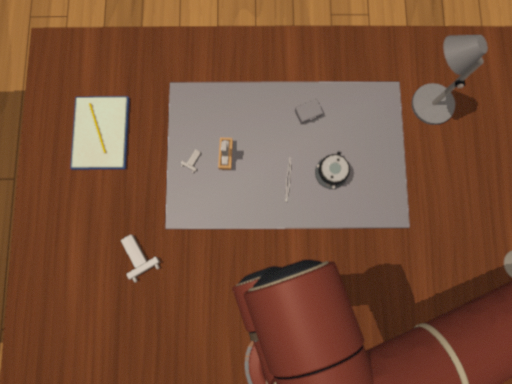

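View pics/side0.png

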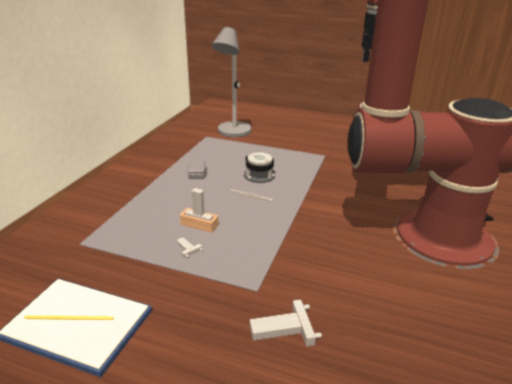

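Top view: three spanner look-alikes. The large one lies at (139,257), the small one at (191,160), and the third stands in the wooden stand at (226,153). The one in the stand is middle-sized and is the one meant. The magnifier is at (334,170), with the tweezers at (289,180) and the box at (309,112).

```bash
python3 - <<'E'
from h import *
p=dict(np.load('pics/top0.npz'));s=dict(np.load('pics/side0.npz'))
print('stand rim',ray(p,[[226,138],[226,170],[219,154],[233,154],[226,154]],.028))
print('grip top',ray(p,[[225,147]],.096))
print('ring',ray(p,[[335,169],[338,154]],.058))
print('side stand',ray(s,[[200,219]],.02),'ring',ray(s,[[260,159]],.058))
print('tweez',ray(p,[[290,158],[287,200]],.005),'box',ray(p,[[309,111]],.028))
print('cam',-cam(p)[0].T@cam(p)[1])
im=p['image'];cv2.imwrite('pics/c1.png',np.hstack([cv2.resize(im[130:185,180:255],(400,300),interpolation=2),cv2.resize(im[142:202,295:375],(400,300),interpolation=2)]))
print(np.load('pics/top0.npz')['tr'])
w,o=snap('wrist','w0.png');print(w['mount'],w['camera_matrix'])
E
```

```text
stand rim [[0.59499217 0.16656796 0.028     ]
 [0.50520478 0.16606271 0.028     ]
 [0.54987694 0.18535613 0.028     ]
 [0.54970236 0.14727008 0.028     ]
 [0.54978903 0.16631153 0.028     ]]
grip top [[0.55033635 0.1652523  0.096     ]]
ring [[ 0.49990999 -0.12267814  0.058     ]
 [ 0.54063356 -0.13224687  0.058     ]]
side stand [[0.55119179 0.16620427 0.02      ]] ring [[ 0.49994727 -0.12058736  0.058     ]]
tweez [[ 0.54369632 -0.00969725  0.005     ]
 [ 0.42608631  0.00088855  0.005     ]] box [[ 0.67178918 -0.06302674  0.028     ]]
cam [0.24175831 0.10247052 1.19091483]
[-3.05975307e+00 -7.03233297e-01  3.57645415e-04]
[[-2.90908105e-04 -9.44773507e-01 -3.27723870e-01  8.30507685e-02]
 [ 9.99999724e-01 -5.06751008e-05 -7.41574093e-04  2.36894028e-04]
 [ 6.84012117e-04 -3.27723995e-01  9.44773261e-01 -1.42589279e-01]
 [ 0.00000000e+00  0.00000000e+00  0.00000000e+00  1.00000000e+00]] [[293.1663759    0.         253.91227517]
 [  0.         293.1663759  186.84935605]
 [  0.           0.           1.        ]]
```

View pics/c1.png

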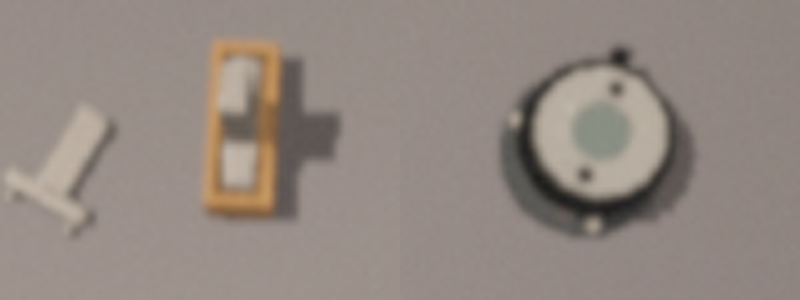

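The crop confirms it: the spanner in the stand is middle-sized, with its cross-bar along the trough (about world x). The lug on the drum is at about −15°, and the holes at about −20°. Next I take the wrist camera over the magnifier on the way.

```bash
python3 -m jog '[1,0,0,0,0,0,8.63, 1,0,0,0,0,0,8.63, 1,0,0,0,0,0,8.63, 1,0.033,-0.05,0,0,0,0, 1,0.033,-0.05,0,0,0,0, 1,0.033,-0.05,0.01,0,0,0, 1,0.033,-0.05,0.01,0,0,0, 1,0.033,-0.05,0.01,0,0,0, 1,0.033,-0.05,0,0,0,0, 1,0.015,-0.05,0,0,0,0]'
python3 -m jog '[1,0.015,-0.05,0,0,0,0, 1,0,-0.03,0,0,0,0, 1,0,0,0,0,0,0, 1,0,0,0,0,0,0]'
python3 - <<'E'
from h import *
w,o=snap('wrist','w1.png');print(o['tool_pos'],o['tool_rot'],ctrl.boxes_of('ring',w)[:2])
E
```

```text
t: 2.0
tool_pos: [0.4869, -0.2104, 0.2014]
tool_rot: [3.142, 0.001, 0.001]
contact_force: [0.5, -0.0, -0.3]
opening: 0.0852
t: 2.5
tool_pos: [0.5009, -0.1328, 0.2015]
tool_rot: [3.141, -0.0, 0.0]
contact_force: [-0.2, -0.5, -0.7]
opening: 0.0856
[ 0.50094572 -0.13284032  0.20147539] [ 3.14094315e+00 -2.65828344e-04  4.49246113e-04] [{'box': [246.0, 170.8, 69.0, 64.5], 'p': 0.88}]
```

View pics/w1.png

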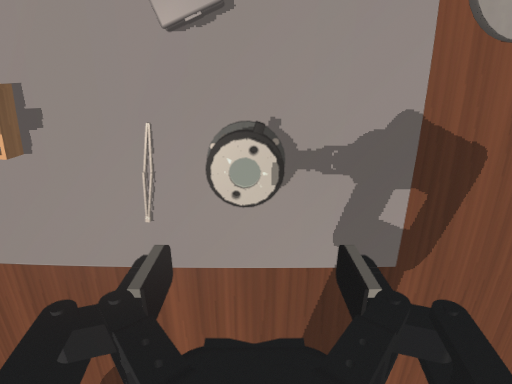

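The wrist view shows the ring centre at about (245,171), holes at (253,150) and (236,195), and the lug at (259,127). I refine these by centroid.

```bash
cat > ringm.py <<'E'
from h import *
def measure(f,g,r=6):
    d=dict(np.load(f)); o={'tool_pos':d['tp'],'tool_rot':d['tr']}
    im=d['image'].mean(2)
    out=[]
    for c in g:
        c=np.array(c,float)
        for _ in range(5):
            yy,xx=np.mgrid[:384,:512];m=np.hypot(xx-c[0],yy-c[1])<r
            bg=np.percentile(im[m],75);w=np.clip(bg-15-im,0,None)*m
            c=np.array([(w*xx).sum(),(w*yy).sum()])/w.sum()
        out.append(c)
    X=ray(d,out,.058,o);dv=X[0]-X[1]
    print('px',np.round(out,1).tolist(),'mid',X.mean(0).round(4),'sep',np.hypot(*dv[:2]).round(4),'ang',np.degrees(np.arctan2(dv[1],dv[0])).round(2))
    return d,o,X
E
python3 - <<'E'
from ringm import *
d,o,X=measure('pics/w1.npz',[(253,150),(236,195)])
im=d['image'].mean(2).astype('uint8');
m=((im>140)*255).astype('uint8');m[:125]=0;m[215:]=0;m[:,:200]=0;m[:,290:]=0
c=max(cv2.findContours(m,0,1)[0],key=cv2.contourArea);e=cv2.fitEllipse(cv2.convexHull(c));print(e,ray(d,[e[0]],.058,o))
l=ray(d,[[259,127]],.05,o);print('lug',l)
E
```

```text
px [[253.2, 149.7], [235.7, 194.0]] mid [ 0.5005 -0.1238  0.058 ] sep 0.0502 ang -21.28
((244.15798950195312, 171.46702575683594), (65.86002349853516, 67.7548599243164), 101.25492095947266) [[ 0.50149854 -0.12372852  0.058     ]]
lug [[ 0.54517464 -0.13870517  0.05      ]]
```

```bash
python3 -m jog '[1,0.01,-0.06,0,0,0,0, 1,0.01,-0.06,0,0,0,0, 1,0.01,-0.06,0,0,0,0, 1,0.01,-0.06,0,0,0,0, 1,0.01,-0.06,0,0,0,0, 1,0,0,0,0,0,0, 1,0,0,0,0,0,0]'
python3 - <<'E'
from h import *
w,o=snap('wrist','w2.png');print(o['tool_pos'],o['tool_rot'])
for t in('spanner','stand'):print(ctrl.boxes_of(t,w)[:3])
cv2.imwrite('pics/w2c.png',cv2.resize(w['image'][90:290,130:390],(780,600),interpolation=2))
E
```

```text
t: 3.48
tool_pos: [0.5511, 0.1668, 0.201]
tool_rot: [3.141, -0.001, -0.001]
contact_force: [-0.2, 0.2, 0.3]
opening: 0.0853
[0.55114827 0.16681088 0.20103299] [ 3.14091099e+00 -1.21315188e-03 -7.77004388e-04]
[{'box': [101.2, 362.5, 18.3, 14.6], 'p': 0.83}, {'box': [253.0, 163.4, 13.6, 64.1], 'p': 0.71}, {'box': [171.9, 171.8, 47.9, 50.6], 'p': 0.66}]
[{'box': [253.6, 161.9, 35.6, 82.0], 'p': 0.69}]
```

View pics/w2c.png

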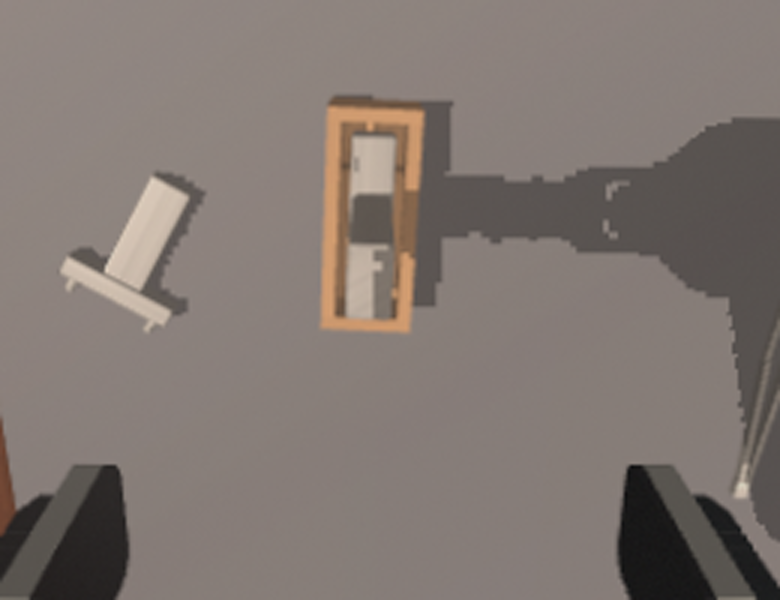

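```bash
python3 - <<'E'
from h import *
d=dict(np.load('pics/w2.npz'));o={'tool_pos':d['tp'],'tool_rot':d['tr']}
px=np.array([[329,107],[424,109],[410,331],[321,328]])/3+[130,90]
X=ray(d,px,.028,o);print(X.round(4),X.mean(0).round(4),np.linalg.norm(X[0]-X[3]),np.linalg.norm(X[0]-X[1]))
dv=X[0]+X[1]-X[2]-X[3];a=np.arctan2(dv[1],dv[0]);print('yaw',np.degrees(a))
c=X.mean(0)
Rz=R.from_rotvec([0,0,a]).as_matrix()
for n,pts in (('top',[[12,7,96],[12,-7,96],[-12,-7,96],[-12,7,96]]),('bar',[[33,8,32],[33,-8,32],[-33,-8,32],[-33,8,32]])):
    P=np.array(pts)/1000@Rz.T+[c[0],c[1],0];print(n,((proj(d,P,o)-[130,90])*3).round())
# handle top lit quad in crop
q=np.array([[350,243],[393,243],[388,320],[345,318]])/3+[130,90];Y=ray(d,q,.096,o);print(Y.round(4))
E
```

```text
[[0.5938 0.1812 0.028 ]
 [0.5931 0.1474 0.028 ]
 [0.5082 0.1513 0.028 ]
 [0.5095 0.1856 0.028 ]] [0.5512 0.1664 0.028 ] 0.08443674152049398 0.0337663440500082
yaw -2.833212736637775
top [[349. 242.]
 [396. 244.]
 [392. 321.]
 [345. 318.]]
bar [[353. 135.]
 [398. 137.]
 [388. 311.]
 [345. 310.]]
[[0.5632 0.1724 0.096 ]
 [0.5632 0.1598 0.096 ]
 [0.539  0.1611 0.096 ]
 [0.5397 0.1741 0.096 ]]
```

The rim and handle-top positions agree: the spanner is at (0.5512, 0.1665) with yaw about −3°, and the stand outline measures 84.4 × 33.8 mm, as it should. Now I grasp it.

```bash
python3 -m jog '[1,0,0,0.05,0,0,2.9, 1,0,0,0.05,0,0,0, 1,0,0,0.04,0,0,0, 1,0,0,0.017,0,0,0, 1,0,0,0,0,0,0, 0,0,0,0,0,0,0, 0,0,0,0,0,0,0, 0,0,0,0,0,0,0, 0,0,0,0,0,0,0, 0,0,0,0,0,0,0]' 60
python3 -m jog '[0,0,0,0,0,0,0, 0,0,0,0,0,0,0, 0,0,0,0,0,0,0]'
```

```text
t: 4.88
tool_pos: [0.5514, 0.1679, 0.045]
tool_rot: [-3.14, 0.079, -0.002]
contact_force: [-0.5, 0.3, 4.0]
opening: 0.0136
t: 5.25
tool_pos: [0.5514, 0.1679, 0.045]
tool_rot: [-3.14, 0.08, -0.002]
contact_force: [-0.9, 0.8, 5.3]
opening: 0.0132
```

```bash
python3 -m jog '[0,0,0,-0.02,0,0,0, 0,0,0,-0.04,0,0,0, 0,0,0,-0.045,0,0,0, 0,-0.007,0.0588,0,0,0,0, 0,-0.007,0.0588,0,0,0,0, 0,-0.007,0.0588,0,0,0,0, 0,-0.007,0.0588,0,0,0,0, 0,-0.008,0.0588,0,0,0,0, 0,0,0,0,0,0,9.2, 0,0,0,0,0,0,9.2]'
python3 -m jog '[0,0,0,0,0,0,0, 0,0,0,0,0,0,0]'
python3 - <<'E'
from h import *
w,o=snap('wrist','w3.png');print(o['tool_pos'],o['tool_rot'],o['contact_force'])
P=R.from_rotvec(o['tool_rot']).as_matrix()
for s in(1,-1):print(proj(w,o['tool_pos']+P@[s*.025,0,.035],o))
print(proj(w,[.5005,-.1238,.058],o))
cv2.imwrite('pics/w3c.png',cv2.resize(w['image'][130:384,100:400],(700,592),interpolation=2))
E
```

```text
t: 6.5
tool_pos: [0.4993, -0.1251, 0.1494]
tool_rot: [-3.085, 0.592, 0.001]
contact_force: [-0.3, -0.4, -0.9]
opening: 0.0133
t: 6.75
tool_pos: [0.4999, -0.1239, 0.1493]
tool_rot: [3.088, -0.577, -0.0]
contact_force: [0.2, -0.0, -1.6]
opening: 0.0131
[ 0.49987646 -0.12387065  0.14934265] [ 3.08819476e+00 -5.76755957e-01 -4.79730005e-04] [ 0.2046369  -0.03307344 -1.59141296]
[[252.05151098 182.4271289 ]]
[[252.22789178 250.6470484 ]]
[[252.19206972 188.92166871]]
```

View pics/w3c.png

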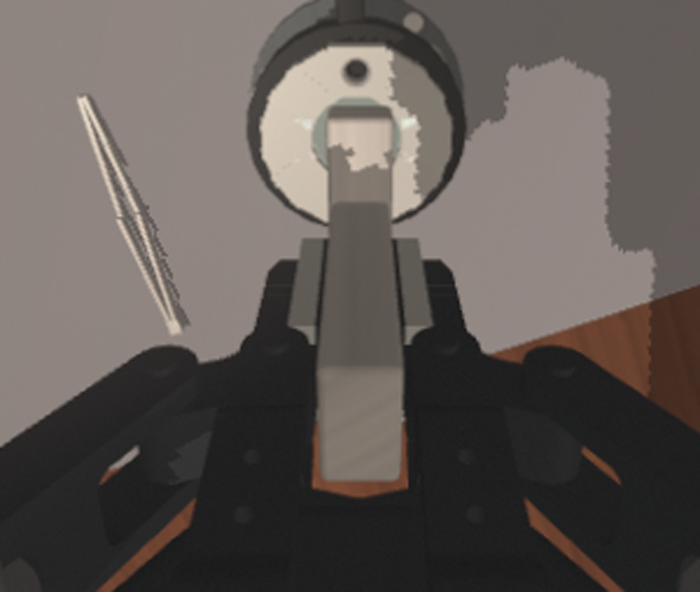

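The spanner is held straight. The bar's end is at crop (360,112) and one hole at crop (356,70). I work out the spanner and hole positions relative to each other from this same picture.

```bash
python3 - <<'E'
from ringm import *
from scipy.optimize import least_squares
d,o,X=measure('pics/w3.npz',[(252.6,160),(252.6,160)],7)
P=R.from_rotvec(o['tool_rot']).as_matrix();tp=o['tool_pos']
s=700/300
def px(c): return np.array(c)/s+[100,130]
# tool-frame spanner points: handle top far/near corners, bar end top & bottom corners
obs=px([[330,203],[391,203],[318,367],[404,367],[321,480],[402,480],[329,118],[392,118],[329,105],[391,105]])
H=[[12,-7,13],[12,7,13],[12,-7,-51],[12,7,-51],[-12,-7,-51],[-12,7,-51],[33,-8,13],[33,8,13],[33,-8,25],[33,8,25]]
H=np.array(H)/1000
pr=lambda v:proj(d,tp+((H@R.from_rotvec([0,0,v[2]]).as_matrix().T)+[v[0],v[1],0])@P.T,o)
print((obs-pr([0,0,0])).round(1).tolist())
f=least_squares(lambda v:(pr(v)-obs).ravel(),[0,0,0],loss='soft_l1');v=f.x;print('fit mm',v[:2]*1e3,'deg',np.degrees(v[2]));print((obs-pr(v)).round(1).tolist())
hole=(X[0]-tp)@P;print('hole in tool',hole*1e3)
E
```

```text
px [[252.1, 160.0], [252.1, 160.0]] mid [ 0.5239 -0.1329  0.058 ] sep 0.0 ang 0.0
[[1.6, 1.5], [3.7, 1.5], [4.1, 0.9], [3.9, 0.9], [3.7, 1.5], [4.2, 1.5], [3.6, -0.6], [1.9, -0.6], [2.5, 0.0], [2.3, 0.0]]
fit mm [-0.39493266  1.56708272] deg -0.19281632996589976
[[-1.0, 0.8], [1.1, 0.9], [0.0, -0.0], [-0.1, 0.1], [-0.2, 0.7], [0.3, 0.8], [0.9, -1.3], [-0.7, -1.2], [0.0, -0.6], [-0.2, -0.5]]
hole in tool [25.73469338 -0.27990628 91.33491899]
```

```bash
python3 -m jog '[0,0.0009,-0.0016,0.02,0,0,0, 0,0,0,0.02,0,0,0, 0,0,0,0.011,0,0,0, 0,0,0,0,0,0,0, 0,0,0,0,0,0,0]'
python3 -m jog '[0,0,0,0.001,0,0,0, 0,0,0,0.001,0,0,0, 0,0,0,0.001,0,0,0, 0,0,0,0.001,0,0,0, 0,0,0,0,0,0,0]'
```

```text
t: 7.42
tool_pos: [0.5021, -0.1231, 0.0992]
tool_rot: [3.087, -0.58, 0.002]
contact_force: [0.0, 0.2, -1.6]
opening: 0.0133
t: 8.05
tool_pos: [0.5014, -0.1229, 0.0941]
tool_rot: [-3.087, 0.581, 0.001]
contact_force: [-0.1, 0.6, -1.8]
opening: 0.0131
```

```bash
for i in 1; do python3 -m jog '[0,0,0,0.001,0,0,0, 0,0,0,0.001,0,0,0, 0,0,0,0,0,0,0]'; done
```

```text
t: 8.43
tool_pos: [0.5014, -0.1229, 0.0922]
tool_rot: [-3.087, 0.581, 0.0]
contact_force: [-0.0, 0.8, -2.1]
opening: 0.0135
```

```bash
python3 -m jog '[0,0,0,0.001,0,0,0, 0,0,0,0,0,0,0]'
```

```text
t: 8.68
tool_pos: [0.5014, -0.1229, 0.0912]
tool_rot: [-3.087, 0.581, 0.0]
contact_force: [-0.3, -0.5, -1.3]
opening: 0.0134
```

```bash
python3 -m jog '[0,0,0,0.001,0,0,0, 0,0,0,0.001,0,0,0, 0,0,0,0,0,0,0]'
```

```text
t: 9.05
tool_pos: [0.5013, -0.1229, 0.089]
tool_rot: [-3.087, 0.581, 0.001]
contact_force: [-1.0, 0.3, -1.9]
opening: 0.0132
```

```bash
python3 -m jog '[0,0,0,0.001,0,0,0, 0,0,0,0.001,0,0,0, 0,0,0,0,0,0,0]'
```

```text
t: 9.43
tool_pos: [0.5014, -0.1229, 0.0871]
tool_rot: [-3.087, 0.581, 0.001]
contact_force: [-0.3, 0.6, -2.2]
opening: 0.0133
```

```bash
python3 -m jog '[0,0,0,0.001,0,0,0, 0,0,0,0,0,0,0]'
```

```text
t: 9.68
tool_pos: [0.5014, -0.1229, 0.0862]
tool_rot: [-3.087, 0.581, 0.0]
contact_force: [-2.0, -0.3, -1.7]
opening: 0.0132
```

```bash
python3 -m jog '[0,0,0,0.0006,0,0,0, 0,0,0,0,0,0,0]'
```

```text
t: 9.93
tool_pos: [0.5014, -0.1229, 0.0856]
tool_rot: [-3.087, 0.581, 0.0]
contact_force: [-1.6, 0.6, -0.7]
opening: 0.0133
```

```bash
python3 - <<'E'
from h import *
a,o=snap('side','s1.png');b,o=snap('wrist','w4.png')
cv2.imwrite('pics/s1c.png',np.hstack([cv2.resize(a['image'][120:190,220:300],(400,350),interpolation=2),cv2.resize(b['image'][90:265,150:350],(400,350),interpolation=2)]))
print(o['wrist_torque'],o['contact_force'],o['q'])
E
```

```text
[ 0.09056179  0.31393245 -0.0068557 ] [-1.51977945 -0.14028889 -1.10922607] [-3.84597980e-01 -6.95018769e-02  1.98881356e+00 -1.36322845e-05
  1.22253061e+00  1.55801754e+00]
```

View pics/s1c.png

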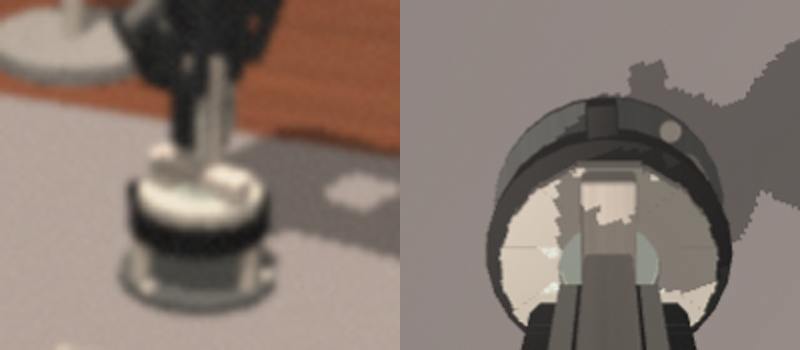

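The side and wrist crops show the bar lying just above the ring face, centred on the ring with both prongs in. Depth is about 7.4 mm. Now I turn clockwise (+ about tool z); the minimum travel to the stop is 34°.

```bash
cat > st.py <<'E'
from h import *
o=ctrl.get_obs();r=o['tool_rot'];T=R.from_rotvec(r).as_matrix()
print('yaw',np.degrees(np.arctan2(T[1,0],T[0,0])).round(2),'F',o['contact_force'].round(1),'M',o['wrist_torque'].round(2),'pos',o['tool_pos'].round(4),'tilt',np.degrees(T[:2,2]).round(2),'t',o['t'])
E
python3 -m jog '[0,0,0,0,0,0,2.5, 0,0,0,0,0,0,2.5, 0,0,0,0,0,0,2.5, 0,0,0,0,0,0,0]'; python3 st.py
```

```text
t: 10.52
tool_pos: [0.5012, -0.1227, 0.0855]
tool_rot: [-3.043, 0.78, 0.001]
contact_force: [-1.9, 0.8, -1.9]
opening: 0.0132
yaw -28.76 F [-1.9  0.8 -1.9] M [0.28 0.4  0.11] pos [ 0.5012 -0.1227  0.0855] tilt [-0.04  0.02] t 10.525
```

```bash
python3 -m jog '[0,0,0,0,0,0,2.5, 0,0,0,0,0,0,2.5, 0,0,0,0,0,0,2.5, 0,0,0,0,0,0,2.5, 0,0,0,0,0,0,2.5, 0,0,0,0,0,0,2.5, 0,0,0,0,0,0,0]'; python3 st.py
```

```text
t: 11.4
tool_pos: [0.5014, -0.1226, 0.0855]
tool_rot: [-2.915, 1.17, 0.001]
contact_force: [-1.6, 2.3, -1.4]
opening: 0.0136
yaw -43.74 F [-1.6  2.3 -1.4] M [0.46 0.31 0.09] pos [ 0.5014 -0.1226  0.0855] tilt [-0.02  0.04] t 11.4
```

```bash
python3 -m jog '[0,0,0,0,0,0,2, 0,0,0,0,0,0,2, 0,0,0,0,0,0,2, 0,0,0,0,0,0,2, 0,0,0,0,0,0,0]'; python3 st.py
```

```text
t: 12.02
tool_pos: [0.5015, -0.1226, 0.0856]
tool_rot: [-2.825, 1.373, 0.001]
contact_force: [0.1, 4.7, -1.4]
opening: 0.0132
yaw -51.84 F [ 0.1  4.7 -1.4] M [0.91 0.16 0.1 ] pos [ 0.5015 -0.1226  0.0856] tilt [-0.    0.04] t 12.025
```

```bash
python3 -m jog '[0,0,0,0,0,0,1.5, 0,0,0,0,0,0,1.5, 0,0,0,0,0,0,0]'; python3 st.py
```

```text
t: 12.4
tool_pos: [0.5015, -0.1226, 0.0856]
tool_rot: [-2.788, 1.447, 0.0]
contact_force: [-0.6, 5.5, -2.9]
opening: 0.0134
yaw -54.87 F [-0.6  5.5 -2.9] M [1.   0.01 0.12] pos [ 0.5015 -0.1226  0.0856] tilt [0.   0.04] t 12.4
```

```bash
python3 -m jog '[0,0,0,0,0,0,1.5, 0,0,0,0,0,0,1.5, 0,0,0,0,0,0,0]'; python3 st.py
```

```text
t: 12.78
tool_pos: [0.5015, -0.1226, 0.0856]
tool_rot: [-2.749, 1.52, 0.0]
contact_force: [-0.3, 5.5, -3.6]
opening: 0.0133
yaw -57.87 F [-0.3  5.5 -3.6] M [1.05 0.03 0.13] pos [ 0.5015 -0.1226  0.0856] tilt [0.01 0.04] t 12.775
```

```bash
python3 -m jog '[0,-0.0004,-0.0003,0,0,0,1, 0,0,0,0,0,0,1.5, 0,0,0,0,0,0,0]'; python3 st.py
```

```text
t: 13.15
tool_pos: [0.5015, -0.1225, 0.0856]
tool_rot: [-2.716, 1.579, -0.0]
contact_force: [0.9, 4.1, -4.5]
opening: 0.0133
yaw -60.35 F [ 0.9  4.1 -4.5] M [0.82 0.01 0.14] pos [ 0.5015 -0.1225  0.0856] tilt [0.01 0.  ] t 13.15
```

```bash
python3 -m jog '[0,0,0,0,0,0,1.5, 0,0,0,0,0,0,1, 0,0,0,0,0,0,0]'; python3 st.py
```

```text
t: 13.52
tool_pos: [0.5016, -0.1224, 0.0856]
tool_rot: [-2.681, 1.637, -0.0]
contact_force: [-0.3, 3.6, -4.4]
opening: 0.0135
yaw -62.82 F [-0.3  3.6 -4.4] M [ 0.81 -0.12  0.08] pos [ 0.5016 -0.1224  0.0856] tilt [0.01 0.  ] t 13.525
```

```bash
python3 -m jog '[0,0,0,0,0,0,1.5, 0,0,0,0,0,0,0]'; python3 st.py
```

```text
t: 13.78
tool_pos: [0.5015, -0.1224, 0.0857]
tool_rot: [-2.659, 1.673, -0.0]
contact_force: [0.6, 4.7, -4.7]
opening: 0.0131
yaw -64.34 F [ 0.6  4.7 -4.7] M [ 0.81 -0.18  0.17] pos [ 0.5015 -0.1224  0.0857] tilt [0.01 0.  ] t 13.775
```

```bash
python3 -m jog '[0,0,0,0.0003,0,0,1.5, 0,0,0,0,0,0,0]'; python3 st.py
```

```text
t: 14.02
tool_pos: [0.5016, -0.1224, 0.0856]
tool_rot: [-2.637, 1.707, -0.0]
contact_force: [0.4, 3.7, -3.4]
opening: 0.0135
yaw -65.82 F [ 0.4  3.7 -3.4] M [ 0.94 -0.06  0.18] pos [ 0.5016 -0.1224  0.0856] tilt [0.01 0.  ] t 14.025
```

```bash
python3 -m jog '[0,0,0,0,0,0,1.5, 0,0,0,0,0,0,0]'; python3 st.py
```

```text
t: 14.28
tool_pos: [0.5016, -0.1224, 0.0856]
tool_rot: [-2.615, 1.74, -0.0]
contact_force: [0.7, 4.5, -2.6]
opening: 0.0132
yaw -67.28 F [ 0.7  4.5 -2.6] M [ 1.03 -0.05  0.55] pos [ 0.5016 -0.1224  0.0856] tilt [ 0.01 -0.  ] t 14.275
```

```bash
python3 -m jog '[0,0,0,0,0,0,1.5, 0,0,0,0,0,0,0]'; python3 st.py
```

```text
t: 14.52
tool_pos: [0.5017, -0.1224, 0.0856]
tool_rot: [2.593, -1.774, 0.0]
contact_force: [-0.1, 4.5, -2.5]
opening: 0.013
yaw -68.74 F [-0.1  4.5 -2.5] M [ 1.03 -0.06  1.01] pos [ 0.5017 -0.1224  0.0856] tilt [ 0.01 -0.02] t 14.525
```

The stop is reached: torque rose from about 0.15 to 1.0 N m over 3°. I back off to unload, then lift out.

```bash
python3 -m jog '[0,0,0,0,0,0,-2, 0,0,0,0,0,0,-2, 0,0,0,0,0,0,0]'; python3 st.py
```

```text
t: 14.9
tool_pos: [0.5014, -0.1226, 0.0855]
tool_rot: [2.652, -1.684, -0.0]
contact_force: [-0.5, 4.9, -0.9]
opening: 0.0134
yaw -64.85 F [-0.5  4.9 -0.9] M [0.89 0.15 0.03] pos [ 0.5014 -0.1226  0.0855] tilt [-0.02 -0.01] t 14.9
```

```bash
python3 -m jog '[0,0,0,0,0,0,-1, 0,0,0,0,0,0,0]'; python3 st.py
```

```text
t: 15.15
tool_pos: [0.5014, -0.1227, 0.0855]
tool_rot: [2.666, -1.66, 0.0]
contact_force: [-1.8, 3.4, -1.4]
opening: 0.0133
yaw -63.82 F [-1.8  3.4 -1.4] M [0.6  0.29 0.01] pos [ 0.5014 -0.1227  0.0855] tilt [-0.02 -0.03] t 15.15
```

```bash
python3 -m jog '[0,-0.0005,0,0,0,0,0, 0,0,0,-0.002,0,0,0, 0,0,0,-0.002,0,0,0, 0,0,0,-0.003,0,0,0, 0,0,0,-0.005,0,0,0, 0,0,0,-0.01,0,0,0, 0,0,0,-0.04,0,0,0, 0,0,0,0,0,0,0]'; python3 st.py
python3 - <<'E'
from h import *
a,o=snap('side','s2.png');b,o=snap('wrist','w5.png')
cv2.imwrite('pics/s2c.png',np.hstack([cv2.resize(a['image'][80:190,210:310],(318,350),interpolation=2),cv2.resize(b['image'][110:310,130:370],(420,350),interpolation=2)]))
E
```

```text
t: 16.15
tool_pos: [0.5041, -0.1231, 0.1522]
tool_rot: [-2.666, 1.659, -0.014]
contact_force: [0.1, 0.8, -1.6]
opening: 0.0129
yaw -63.8 F [ 0.1  0.8 -1.6] M [-0.03 -0.01  0.01] pos [ 0.5041 -0.1231  0.1522] tilt [ 0.47 -0.19] t 16.15
```

View pics/s2c.png

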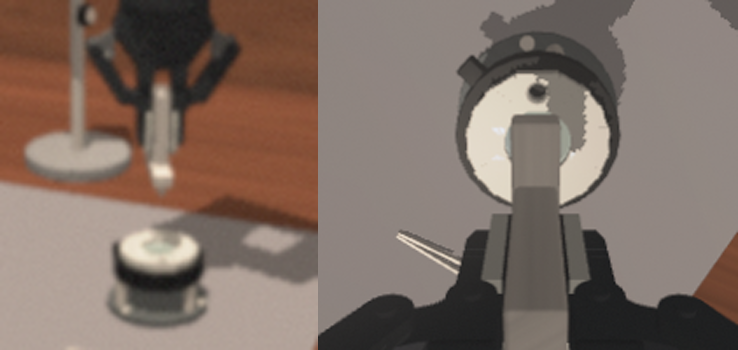

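```bash
python3 -m jog '[0,0,0,-0.01,0,0,-10.15, 0,0,0,-0.01,0,0,-10.15, 0,0,0,-0.01,0,0,-10.15, 0,0,0,-0.01,0,0,-10.15, 0,0,0,0,0,0,-10.15, 0,0,0,0,0,0,-10.15, 0,0.004,-0.05,0,0,0,0, 0,0.004,-0.05,0,0,0,0, 0,0,0,0,0,0,0, 0,0,0,0,0,0,0]'; python3 st.py
python3 - <<'E'
from h import *
b,o=snap('wrist','w6.png');print(proj(b,[.5013,-.1235,.058],o),ctrl.boxes_of('ring',b)[:2])
c=proj(b,[.5013,-.1235,.058],o)[0].astype(int);x,y=c
cv2.imwrite('pics/w6c.png',cv2.resize(b['image'][y-45:y+45,x-60:x+60],(720,540),interpolation=2));print(x-60,y-45)
E
```

```text
t: 17.5
tool_pos: [0.5137, -0.0225, 0.1861]
tool_rot: [3.14, -0.079, -0.004]
contact_force: [0.4, 0.1, -1.5]
opening: 0.0132
yaw -2.87 F [ 0.4  0.1 -1.5] M [-0.03 -0.01  0.02] pos [ 0.5137 -0.0225  0.1861] tilt [-0.13 -0.  ] t 17.5
[[356.513196   183.32936722]] [{'box': [359.2, 184.9, 73.4, 64.5], 'p': 0.78}]
296 138
```

View pics/w6c.png

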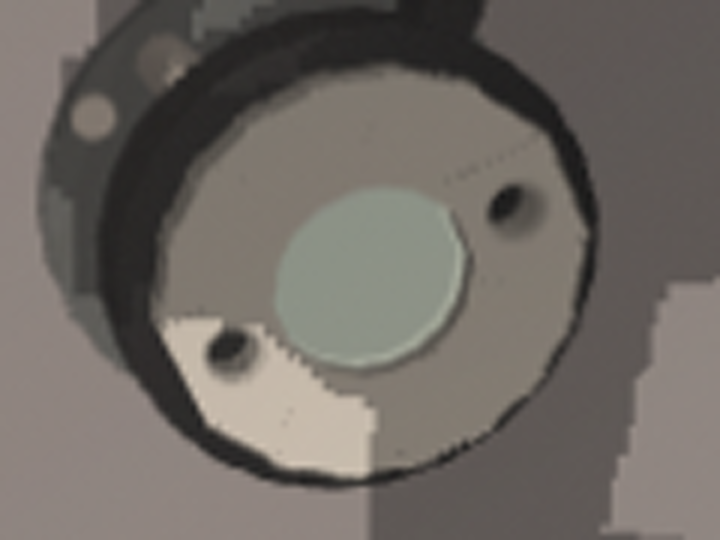

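```bash
python3 - <<'E'
from h import *
d=dict(np.load('pics/w6.npz'));o={'tool_pos':d['tp'],'tool_rot':d['tr']}
X=ray(d,np.array([[517,211],[233,353]])/6+[296,138],.058,o);v=X[0]-X[1]
print(X.round(4),np.linalg.norm(v),np.degrees(np.arctan2(v[1],v[0])))
T=R.from_rotvec(ctrl.get_obs()['tool_rot']).as_matrix();p=ctrl.get_obs()['tool_pos'];print(p,((np.array([.5512,.1678,p[2]])-p)@T*1e3).round(1))
E
```

```text
[[ 0.5105 -0.1483  0.058 ]
 [ 0.4882 -0.1026  0.058 ]] 0.05086399860208688 -63.905117656554864
[ 0.51395105 -0.02329761  0.1866565 ] [ 2.730e+01 -1.928e+02 -1.000e-01]
```

The holes are now at −63.9° against −21.3° before. The ring turned 42.6° (0.74 rad), which fits the stop at 1.0. Now back to the stand.

```bash
python3 -m jog '[0,0.0068,-0.0482,0,0,0,0, 0,0.0068,-0.0482,0,0,0,0, 0,0.0068,-0.0482,0,0,0,0, 0,0.0069,-0.0482,0,0,0,0, 0,0,0,0.05,0,0,0, 0,0,0,0.045,0,0,0, 0,0,0,0.018,0,0,0, 0,0,0,0,0,0,0, 0,0,0,0,0,0,0]'; python3 st.py
python3 - <<'E'
from h import *
b,o=snap('wrist','w7.png');cv2.imwrite('pics/w7c.png',cv2.resize(b['image'][100:300,130:380],(700,560),interpolation=2))
E
```

```text
t: 18.73
tool_pos: [0.5532, 0.1685, 0.0767]
tool_rot: [-3.14, 0.081, -0.006]
contact_force: [0.1, 0.4, -1.3]
opening: 0.0131
yaw -2.95 F [ 0.1  0.4 -1.3] M [-0.05  0.   -0.07] pos [0.5532 0.1685 0.0767] tilt [0.22 0.04] t 18.725
```

View pics/w7c.png

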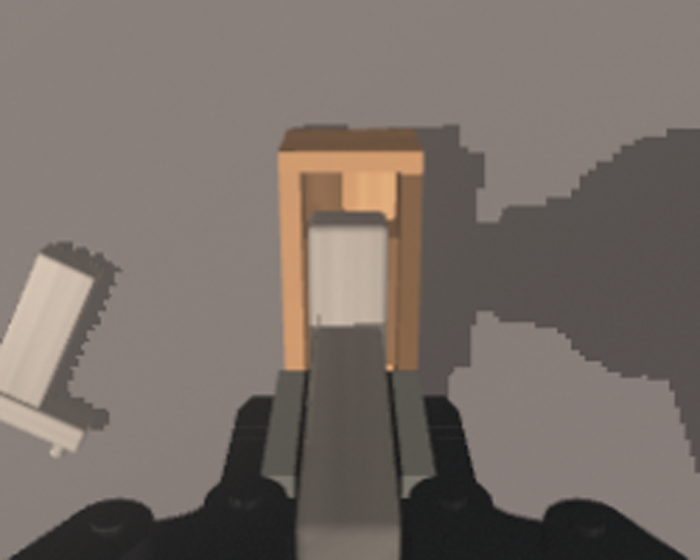

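The bar lines up over the trough: bar centre at column 348, stand centre at 351. Now I lower it.

```bash
python3 -m jog '[0,0,0,0.006,0,0,0, 0,0,0,0.006,0,0,0, 0,0,0,0.006,0,0,0, 0,0,0,0.004,0,0,0, 0,0,0,0.002,0,0,0, 0,0,0,0,0,0,0]'; python3 st.py
```

```text
t: 19.52
tool_pos: [0.5513, 0.1686, 0.0502]
tool_rot: [3.141, -0.08, -0.001]
contact_force: [0.4, 0.3, -1.2]
opening: 0.0132
yaw -2.9 F [ 0.4  0.3 -1.2] M [-0.03  0.03  0.05] pos [0.5513 0.1686 0.0502] tilt [-0.02 -0.  ] t 19.525
```

```bash
python3 -m jog '[0,0,0,0.001,0,0,0, 0,0,0,0.001,0,0,0, 0,0,0,0,0,0,0]'; python3 st.py
```

```text
t: 19.9
tool_pos: [0.5514, 0.1687, 0.0484]
tool_rot: [3.141, -0.079, -0.0]
contact_force: [0.0, 0.5, -0.3]
opening: 0.0133
yaw -2.9 F [ 0.   0.5 -0.3] M [-0.02 -0.02  0.01] pos [0.5514 0.1687 0.0484] tilt [-0. -0.] t 19.9
```

```bash
python3 -m jog '[0,0,0,0.001,0,0,0, 0,0,0,0.001,0,0,0, 0,0,0,0,0,0,0]'; python3 st.py
```

```text
t: 20.27
tool_pos: [0.5513, 0.1686, 0.0463]
tool_rot: [3.141, -0.08, -0.0]
contact_force: [-0.1, 0.1, -1.8]
opening: 0.0135
yaw -2.9 F [-0.1  0.1 -1.8] M [ 0.   -0.    0.02] pos [0.5513 0.1686 0.0463] tilt [-0.02 -0.  ] t 20.275
```

```bash
python3 -m jog '[0,0,0,0.0008,0,0,0, 0,0,0,0,0,0,0]'; python3 st.py
```

```text
t: 20.52
tool_pos: [0.5513, 0.1687, 0.0455]
tool_rot: [3.141, -0.08, -0.0]
contact_force: [0.3, -0.1, -1.8]
opening: 0.0137
yaw -2.9 F [ 0.3 -0.1 -1.8] M [-0.02  0.01  0.01] pos [0.5513 0.1687 0.0455] tilt [-0.01  0.  ] t 20.525
```

```bash
python3 -m jog '[0,0,0,0.0006,0,0,0, 0,0,0,0,0,0,0]'; python3 st.py
```

```text
t: 20.78
tool_pos: [0.5515, 0.1687, 0.0451]
tool_rot: [-3.141, 0.08, -0.0]
contact_force: [0.2, -0.4, 0.0]
opening: 0.0132
yaw -2.9 F [ 0.2 -0.4  0. ] M [ 0.03 -0.02 -0.  ] pos [0.5515 0.1687 0.0451] tilt [0.01 0.  ] t 20.775
```

```bash
python3 -m jog '[0,0,0,0.0005,0,0,0, 0,0,0,0,0,0,0]'; python3 st.py
```

```text
t: 21.02
tool_pos: [0.5515, 0.1687, 0.045]
tool_rot: [3.141, -0.08, 0.0]
contact_force: [-2.6, -0.8, 3.4]
opening: 0.0134
yaw -2.9 F [-2.6 -0.8  3.4] M [-0.14  0.36 -0.05] pos [0.5515 0.1687 0.045 ] tilt [ 0. -0.] t 21.025
```

The bar is on its block (force +3.4 N at the grasp height). I release, retreat and check.

```bash
python3 -m jog '[0.4,0,0,0,0,0,0, 0.7,0,0,0,0,0,0, 0.7,0,0,0,0,0,0, 0.7,0,0,0,0,0,0, 0.7,0,0,-0.02,0,0,0, 0.7,0,0,-0.04,0,0,0, 0.7,0,0,-0.05,0,0,0, 0.7,0,0,-0.05,0,0,0, 0.7,0,0,0,0,0,0, 0.7,0,0,0,0,0,0]'; python3 st.py
python3 - <<'E'
from h import *
a,o=snap('side','s3.png');b,o=snap('wrist','w8.png')
cv2.imwrite('pics/fin.png',np.hstack([cv2.resize(a['image'][140:260,170:290],(400,400),interpolation=2),cv2.resize(b['image'][90:290,150:350],(400,400),interpolation=2)]))
E
```

```text
t: 22.28
tool_pos: [0.5514, 0.1686, 0.2054]
tool_rot: [-3.14, 0.08, -0.002]
contact_force: [-1.0, -0.2, 0.3]
opening: 0.0599
yaw -2.9 F [-1.  -0.2  0.3] M [-0.09  0.03  0.03] pos [0.5514 0.1686 0.2054] tilt [0.06 0.01] t 22.275
```

View pics/fin.png

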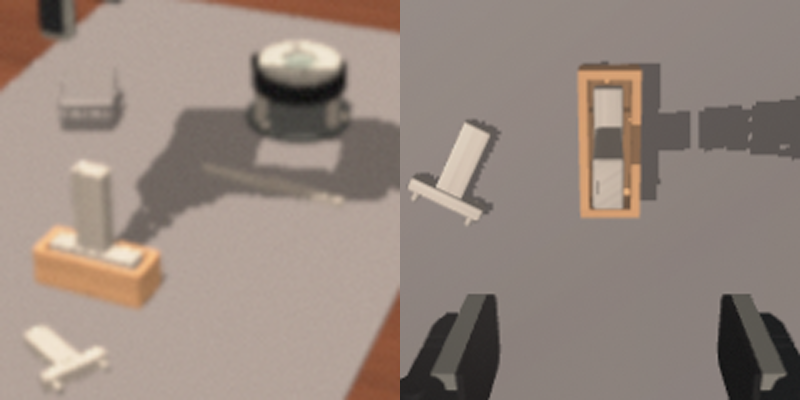

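The spanner stands upright and fully down in its stand, the gripper is clear, and the box and tweezers look undisturbed. I hand the job in.

```bash
python3 -c "from station import ctrl; print(ctrl.finish_job())"
```

```text
the job is handed in; nothing more can be done
None
```

The lock ring is turned clockwise to its stop, and the spanner is back upright in its stand and released. I handed the job in at about 22 s on the robot's clock.

- **Seating:** I used the middle-sized spanner from the stand. Both prongs went about 7.4 mm into the 8 mm holes with almost no force before any turning.
- **Turning:** The readings after each step showed about 0.1–0.2 N m until the stop, where torque rose to about 1.0 N m over the last 3°. I stopped and backed off there. The lateral and vertical forces I read stayed around 5 N.
- **Ring check:** The picture showed the hole line going from −21.3° to −63.9°, a turn of 0.74 rad. That would put the start at about 0.26 rad, inside the stated 0.15–0.4.
- **Return:** The spanner was set down at its original grip height, taking 3.4 N as it touched the block. The last pictures show it fully down and the gripper clear. The box and tweezers looked undisturbed; I did not measure them again.
- **Disagreement:** The wrist camera read about 1.3–1.5 mm off sideways. I corrected for this by measuring the spanner and hole in the same picture, and the prongs then dropped in without searching.

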